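# Set up a divided caramel frame in the corner of a tray

## Task

Set up the caramel bars as a frame with two compartments in the far-left corner of the dark baking tray: one long bar along the far rim, pushed right into the corner, and the other long bar parallel to it on the near side, ends level. Between them and square to them go the short thick bars, one along the left rim and one flush with the long bars' right ends, and the thin divider half-way between those two. Everything lies flat on the tray and is butted up so that poured caramel could not leak at a joint.

Things in the scene. Friction and masses are not known exactly. Their poses are not given: they have to be found in the camera images.
- tray_corner (a point): inner far-left corner of the dark steel tray (fixed), on its floor, where the inner faces of far and left rims meet. Tray axes: x to the far rim (roughly away from the robot), y to the left rim, z up; the inside lies at negative x (222 mm deep) and negative y (310 mm wide). Floor 2 mm above the table; rims 10 mm thick, tops 11 mm above the table, so bars stand 26 mm above them
- long_bar_1_center (a point): one of the two long caramel bars, both alike; bare metal, 220 mm long, 20 mm wide, 35 mm high, about 0.26 kg, with a small hanging hole through one end. Lies on its narrow face. Point: centre of the bar, 17.5 mm above its underside; x along its length, y across its width, z up; works either way round
- long_bar_2_center (a point): one of the two long caramel bars, both alike; bare metal, 220 mm long, 20 mm wide, 35 mm high, about 0.26 kg, with a small hanging hole through one end. Lies on its narrow face. Point: centre of the bar, 17.5 mm above its underside; x along its length, y across its width, z up; works either way round
- short_bar_1_center (a point): one of the two short thick caramel bars, both alike (as wide as the long ones); bare metal, 130 mm long, 20 mm wide, 35 mm high, about 0.16 kg, with a small hanging hole through one end. Lies on its narrow face. Point: centre of the bar, 17.5 mm above its underside; x along its length, y across its width, z up; works either way round
- short_bar_2_center (a point): one of the two short thick caramel bars, both alike (as wide as the long ones); bare metal, 130 mm long, 20 mm wide, 35 mm high, about 0.16 kg, with a small hanging hole through one end. Lies on its narrow face. Point: centre of the bar, 17.5 mm above its underside; x along its length, y across its width, z up; works either way round
- divider_bar_center (a point): the thin divider bar, as long as the short bars but half as wide; bare metal, 130 mm long, 10 mm wide, 35 mm high, about 0.09 kg, with a small hanging hole through one end. Lies on its narrow face. Point: centre of the bar, 17.5 mm above its underside; x along its length, y across its width, z up; works either way round

How it is judged (in metres and radians):
At the end, for the whole second after the job is handed in: Bars released, at rest, flat and upright in the tray: first long bar within 6 mm of far and left rims; cross bars square (0.05 rad) with gaps under 5 mm to both long bars; ends flush within 8 to 10 mm, divider central within 10 mm (z of long_bar_1_center in the frame of tray_corner between 0.0145 and 0.0205 m and angle between each of long_bar_1_center, long_bar_2_center, short_bar_1_center, short_bar_2_center, divider_bar_center's own z axis and vertical below 0.05 rad and linear speed of each of long_bar_1, long_bar_2, short_bar_1, short_bar_2, divider_bar below 0.01 m/s and angular speed of each of long_bar_1, long_bar_2, short_bar_1, short_bar_2, divider_bar below 0.05 rad/s and z of long_bar_2_center in the frame of tray_corner between 0.0145 and 0.0205 m and z of short_bar_1_center in the frame of tray_corner between 0.0145 and 0.0205 m and z of short_bar_2_center in the frame of tray_corner between 0.0145 and 0.0205 m and z of divider_bar_center in the frame of tray_corner between 0.0145 and 0.0205 m and ((x of long_bar_1_center in the frame of tray_corner above -0.016 m and y of long_bar_1_center in the frame of tray_corner above -0.116 m and angle between the x axis of long_bar_1_center and the y axis of tray_corner, either way round below 0.04 rad and x of long_bar_2_center in the frame of tray_corner below -0.14 m and y of long_bar_2_center in the frame of tray_corner between -0.12 and -0.1 m and angle between the x axis of long_bar_2_center and the y axis of tray_corner, either way round below 0.05 rad and (angle between the x axis of short_bar_1_center and the y axis of long_bar_1_center, either way round below 0.05 rad and y of short_bar_1_center in the frame of long_bar_1_center between -0.08 and 0.08 m and y of short_bar_1_center in the frame of long_bar_2_center between -0.08 and 0.08 m) and (angle between the x axis of short_bar_2_center and the y axis of long_bar_1_center, either way round below 0.05 rad and y of short_bar_2_center in the frame of long_bar_1_center between -0.08 and 0.08 m and y of short_bar_2_center in the frame of long_bar_2_center between -0.08 and 0.08 m) and (angle between the x axis of divider_bar_center and the y axis of long_bar_1_center, either way round below 0.05 rad and y of divider_bar_center in the frame of long_bar_1_center between -0.08 and 0.08 m and y of divider_bar_center in the frame of long_bar_2_center between -0.08 and 0.08 m)) or (x of long_bar_2_center in the frame of tray_corner above -0.016 m and y of long_bar_2_center in the frame of tray_corner above -0.116 m and angle between the x axis of long_bar_2_center and the y axis of tray_corner, either way round below 0.04 rad and x of long_bar_1_center in the frame of tray_corner below -0.14 m and y of long_bar_1_center in the frame of tray_corner between -0.12 and -0.1 m and angle between the x axis of long_bar_1_center and the y axis of tray_corner, either way round below 0.05 rad and (angle between the x axis of short_bar_1_center and the y axis of long_bar_2_center, either way round below 0.05 rad and y of short_bar_1_center in the frame of long_bar_2_center between -0.08 and 0.08 m and y of short_bar_1_center in the frame of long_bar_1_center between -0.08 and 0.08 m) and (angle between the x axis of short_bar_2_center and the y axis of long_bar_2_center, either way round below 0.05 rad and y of short_bar_2_center in the frame of long_bar_2_center between -0.08 and 0.08 m and y of short_bar_2_center in the frame of long_bar_1_center between -0.08 and 0.08 m) and (angle between the x axis of divider_bar_center and the y axis of long_bar_2_center, either way round below 0.05 rad and y of divider_bar_center in the frame of long_bar_2_center between -0.08 and 0.08 m and y of divider_bar_center in the frame of long_bar_1_center between -0.08 and 0.08 m))) and ((y of short_bar_1_center in the frame of tray_corner above -0.018 m and y of short_bar_2_center in the frame of tray_corner between -0.219 and -0.201 m) or (y of short_bar_2_center in the frame of tray_corner above -0.018 m and y of short_bar_1_center in the frame of tray_corner between -0.219 and -0.201 m)) and y of divider_bar_center in the frame of tray_corner between -0.12 and -0.1 m); the robot touches nothing.
It also fails if it takes over 141 s, if anything falls off the work surface, if the arm or the gripper's body presses on something with over 40 N, if the wrist force passes 120 N, or if a joint passes its speed limit or range.

## Robot

A 6-joint arm with a two-finger parallel gripper is mounted at the origin on a cart in front of the work surface, level with it; the furniture and walls round the work are solid. World frame = base frame: x ahead of the robot, y to its left, z up, the work surface at z = 0. Lengths are in mm, angles in rad, forces in N, time in s.
With the tool pointing down it reaches from about 350 to 975 mm from the base axis. Payload 7.1 kg.
Tool frame: the origin (TCP) lies at the very end of the fingers, on their centre line; the grasp point (between the pads) lies ctrl.hold_point_z behind it (ctrl.hold_point_z is the distance from the TCP to the grasp point, in mm); z points along the fingers, y is the line along which they close (so a half turn about z gives the same grasp; the last joint's range is limited). The gripper opens to 88 mm and grips with 3 to 60 N. Pads are 20 mm wide; open, the fingers measure 115 mm over their backs; the gripper's body (75 mm by 178 mm) begins 61 mm behind the grasp point.
Start: joints at [-1.222, 0.423, 1.63, -0, 1.089, -0.019], TCP at [224.743, -583.177, 191.275] pointing down, gripper open.
Joint ranges: [-3, 3], [-0.9, 2.11], [0.09, 2.58], [-1.31, 4.45], [0.11, 2.69], [-2.54, 2.54]. Speed limits (rad/s): [2.39, 2.39, 3.01, 3.14, 3.14, 3.14].

## Interface

Orientations are given as a rotation vector (axis times angle).
In Python, from workcell import ctrl gives the robot as it stands. The module is installed in compiled form; this text tells all that it offers.
- The arm moves only by the shell command python3 -m creep 'ROWS'. ROWS is JSON, a list of rows, each an object with "translation": the shift along the tool's x, y, z in mm, a list of three; "angular": the turn, a rotation vector about the tool's x, y, z in rad, a list of three; "jaw": the opening, from 0 (shut) to 1 (fully open). A call has exactly 8 rows; each row is the pose to reach, as a shift and turn from the pose commanded when the call began, along the tool's axes at that moment; what a row does not reach only later rows make up. A row lasts 1/8 s, in which the tool goes at most 62.5 mm and 10.7 degrees, less where a joint would pass 70% of its speed; a pose out of reach is approached as far as the arm can. A call with a gripper value outside its range is refused whole. The fingers move at their own pace and stop on an object; the grip force is fixed at half the most. Time passes only in rows, so rows that repeat a pose let the fingers close, or fill a call up. It gives the time, the measured TCP pose, the force, the opening and the grip force at its end, in the units of the state.
- ctrl.get_obs(): the state, without advancing time (a new reading comes with each control period).
- ctrl.get_image(name): name is "side" or "top"; returns the picture (400x640x3 uint8, red, green, blue); there is no depth.
- ctrl.camera_info(name): a dict with "camera_matrix" (3x3 intrinsics, pixels), "world_from_camera" (4x4, takes a point from camera to world coordinates). Camera axes: x right, y up, looking along -z (the intrinsics and any distortion apply to the point x, -y, -z); pixel columns grow to the right and rows downward; lengths in mm; the calibration is good to about 2 mm. A picture is of the moment at which its call begins. camera_info takes no time and is no camera call.
- ctrl.close_job(): hands the job in; it is judged then, once.
Trained networks look in the newest picture that a camera, given by its name, has taken for a name from the list of things; names that differ only in an ending like _2 or _b are one class to them, and where a whole thing is asked for, a point or a joint stands for the part that bears it (a point fixed in the world has none). Each returns a list of dicts, best first, with "score" (0 to 1); they miss things now and then, are a little off and sometimes report something else, mostly with a low value. They report only what shows in the picture. A call takes as long as a camera call.
- ctrl.look_for(camera, label): "rect" ([left, top, right, bottom] in pixels, round what is visible of it).
The state is a dict: "t": time; "qpos": joint angles; "qvel": joint speeds; "joint_torque": joint torques, N m; "ee_pos": TCP position; "orientation": TCP orientation; "ft_force": force on the tool from outside, world axes, zero at the start; "moment": the same for the moment, N m; "width": finger opening in mm; "grasp_force": force on a finger pad.
Only numpy, scipy, OpenCV 4.12 (cv2) and the standard library are available. Lean on these libraries where they do the work, as an engineer would, in place of code of your own. Each camera call takes 0.05 s, during which the arm holds its last target. There are 200 camera calls.

## Working session

There is one attempt and no reset: what is moved stays moved. The work goes in short steps, Python scripts to look and compute and a shell command to move; the robot and the scene stay as the last step left them, time stands still between calls to the robot, and variables do not carry over. Pictures are saved under pics/ and viewed, at most 14 in all, crops included, and the job is handed in when it is done.

```bash
mkdir -p pics; python3 - <<'E'
from workcell import ctrl
import cv2, numpy as np
np.set_printoptions(precision=3,suppress=True)
for n in ("top","side"):
    im=ctrl.get_image(n); cv2.imwrite(f"pics/{n}0.png",im[:,:,::-1])
    c=ctrl.camera_info(n); print(n,c)
o=ctrl.get_obs(); print({k:o[k] for k in("t","ee_pos","orientation","width","ft_force")}, ctrl.hold_point_z)
E
```

```text
top {'camera_matrix': array([[403.383,   0.   , 319.813],
       [  0.   , 403.383, 200.431],
       [  0.   ,   0.   ,   1.   ]]), 'world_from_camera': array([[  -0.014,    0.997,   -0.081,  440.832],
       [  -1.   ,   -0.016,   -0.019,  -14.307],
       [  -0.021,    0.081,    0.997, 1285.993],
       [   0.   ,    0.   ,    0.   ,    1.   ]])}
side {'camera_matrix': array([[478.722,   0.   , 320.419],
       [  0.   , 478.722, 205.253],
       [  0.   ,   0.   ,   1.   ]]), 'world_from_camera': array([[  -0.832,    0.239,   -0.501, -120.243],
       [  -0.555,   -0.36 ,    0.75 ,  958.834],
       [  -0.001,    0.902,    0.432,  611.209],
       [   0.   ,    0.   ,    0.   ,    1.   ]])}
{'t': 0.1, 'ee_pos': array([ 224.556, -582.696,  190.624]), 'orientation': array([-3.087, -0.574,  0.   ]), 'width': 88.1796472763442, 'ft_force': array([-0.777, -0.264, -0.08 ])} 18.700000000000003
```

View pics/top0.png

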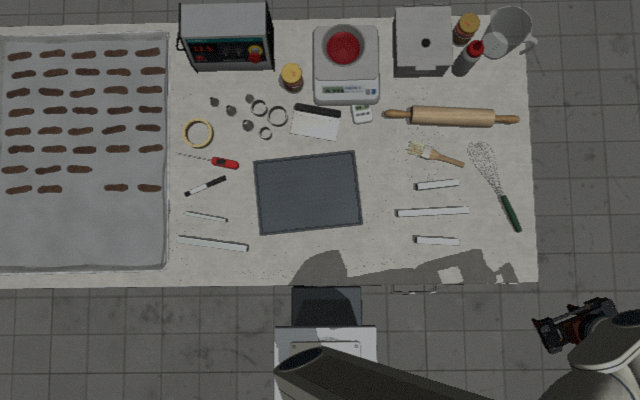

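View pics/side0.png

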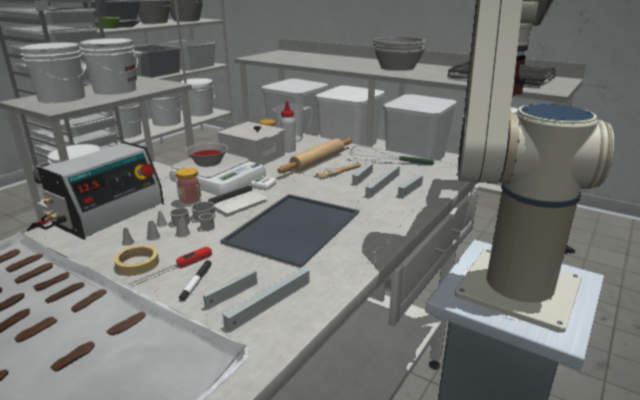

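The top view shows the tray at about (308,192). The long bars are at (212,243) and (432,211), the short ones at (437,184) and (437,240), and the divider at (206,216).

```bash
python3 - <<'E'
import cv2, numpy as np
im=cv2.imread("pics/top0.png")
a=cv2.resize(im[175:265,170:260],None,fx=6,fy=6,interpolation=cv2.INTER_CUBIC)[:, :400*6]
L=cv2.resize(im[200:260,170:260],(795,530),interpolation=cv2.INTER_CUBIC)
cv2.imwrite("pics/cropL.png",L)
R=cv2.resize(im[170:255,385:480],(795,711),interpolation=cv2.INTER_CUBIC)[:600]
R=cv2.resize(im[174:250,390:475],(671,600),interpolation=cv2.INTER_CUBIC)
cv2.imwrite("pics/cropR.png",R)
T=cv2.resize(im[145:240,248:368],(757,600),interpolation=cv2.INTER_CUBIC)
cv2.imwrite("pics/cropT.png",T)
E
```

```text
(no output)
```

View pics/cropL.png

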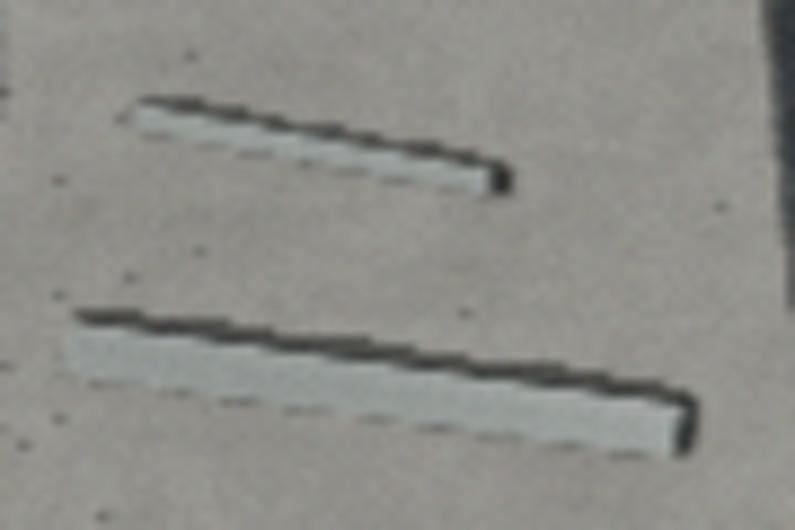

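View pics/cropR.png

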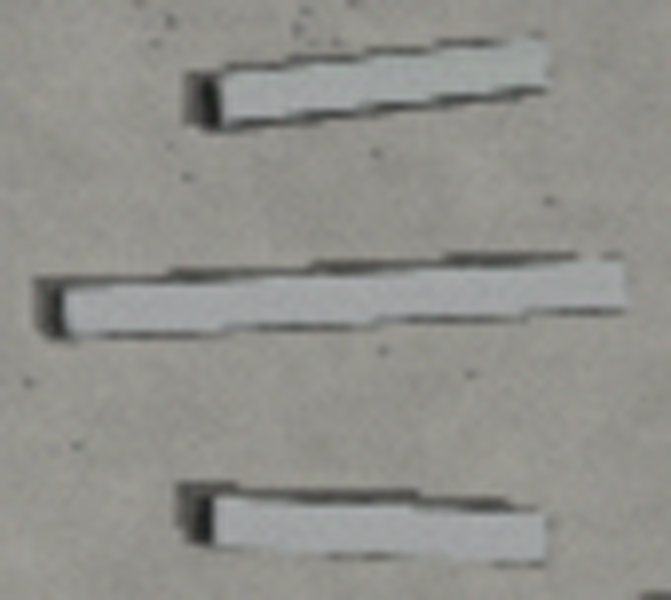

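View pics/cropT.png

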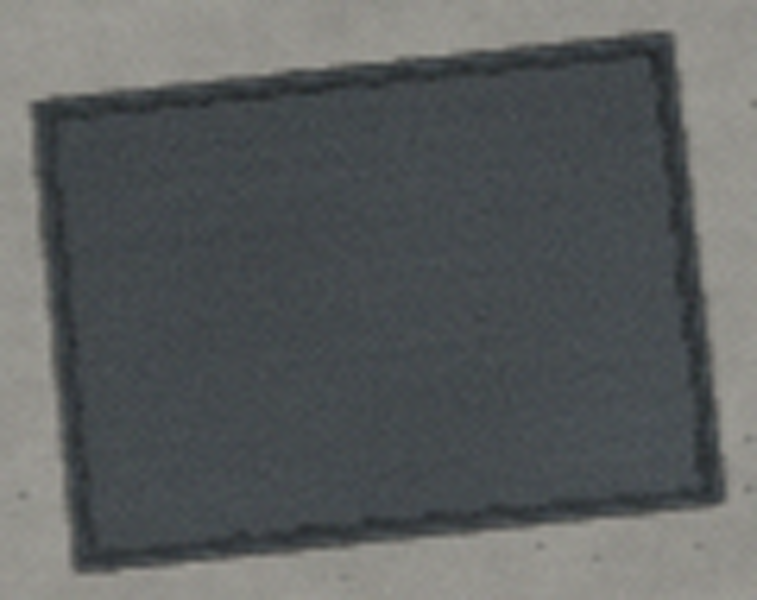

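The crops show clean top faces on all five bars. The tray is turned about 6°, with its inner far-left corner near crop (62,118), which is about (258,164) in the full image.

```bash
cat > h.py <<'E'
import cv2, numpy as np
from workcell import ctrl
np.set_printoptions(precision=2,suppress=True)
F=2 # px per mm; rectified px (u,v) -> world x=900-v/F, y=500-u/F
def H(cam,z):
    c=ctrl.camera_info(cam); T=c["world_from_camera"]; K=c["camera_matrix"]
    D=np.diag([1,-1,-1]); R=D@T[:3,:3].T; t=-R@T[:3,3]
    P=K@np.c_[R,t]
    Hw=np.c_[P[:,0],P[:,1],P[:,2]*z+P[:,3]]   # world(x,y,1)->px
    A=np.array([[0,-1/F,900],[-1/F,0,500],[0,0,1]])
    return Hw@A
def rect(im,z,cam="top"):
    return cv2.warpPerspective(im,H(cam,z),(2000,1600),flags=cv2.INTER_CUBIC|cv2.WARP_INVERSE_MAP)
def w(p): return np.array([900-p[1]/F,500-p[0]/F])
def rects(mask,amin,amax):
    out=[]
    for c in cv2.findContours(mask,cv2.RETR_EXTERNAL,cv2.CHAIN_APPROX_NONE)[0]:
        (p,s,a)=cv2.minAreaRect(c); L,W=max(s)/F,min(s)/F
        if amin<L*W<amax:
            b=cv2.boxPoints((p,s,a)); e=max((b[1]-b[0],b[2]-b[1]),key=np.linalg.norm)
            ang=np.arctan2(-e[0],-e[1]) # world angle of long axis
            out.append((w(p),L,W,(ang)%np.pi,np.array([w(q) for q in b])))
    return out
def bars(im,z=35):
    r=rect(im,z).astype(int); blue=r[:,:,2]-r[:,:,0]
    br=r.sum(2)/3
    m=((blue>0)&(br>150)).astype(np.uint8)*255   # im RGB
    m=cv2.morphologyEx(m,cv2.MORPH_OPEN,np.ones((7,7)))
    return [o for o in rects(m,500,6500) if o[1]>100 and o[2]<40]
E
python3 - <<'E'
from h import *
im=cv2.imread("pics/top0.png")[:,:,::-1].copy()
for y,x in ((243,212),(211,432),(240,437),(230,300),(200,200),(250,250)): print(im[y,x],end=' ')
print()
for o in bars(im): print(*o[:4])
r=rect(im,11).astype(int).sum(2)/3
m=(r<105).astype(np.uint8)*255
m=cv2.morphologyEx(m,cv2.MORPH_OPEN,np.ones((15,15)))
for o in rects(m,60000,120000): print("tray",*o)
E
```

```text
[148 154 152] [157 161 158] [160 163 164] [72 74 78] [144 143 138] [148 147 138] 
[406.48 304.16] 124.59900665283203 17.504241943359375 1.4258351
[ 412.11 -350.33] 126.03306579589844 19.002254486083984 1.5088601
[ 502.87 -340.05] 216.20492553710938 18.296937942504883 1.6087526
[ 588.59 -358.77] 126.32740783691406 17.32132339477539 1.6710877
tray [571.38  50.79] 330.47357177734375 242.9748992919922 1.6624926 [[ 677.23  226.46]
 [ 707.49 -102.63]
 [ 465.53 -124.88]
 [ 435.27  204.21]]
```

```bash
sed -i 's/br>150/br>BR/; s/def bars(im,z=35):/def bars(im,z=35,BR=150):/; s/blue>0/blue>-2/' h.py
cat >> h.py <<'E'
C=np.array([668.2,215.6]); TH=0.0917
ex=np.array([np.cos(TH),np.sin(TH)]); ey=np.array([-ex[1],ex[0]])
def tray(p): return np.array(C+ex*p[0]+ey*p[1])
def intray(p): d=np.array(p)-C; return np.array([d@ex,d@ey])
from scipy.spatial.transform import Rotation as Rn
def yaw(): 
    R=Rn.from_rotvec(ctrl.get_obs()["orientation"]).as_matrix(); return np.arctan2(R[1,0],R[0,0])
def go(x,y,z,yw,frm=None):
    "tool-frame shift+turn from pose frm (x,y,z,yaw) or measured one to the target (pointing straight down)"
    o=ctrl.get_obs()
    if frm is None: p=o["ee_pos"]; R=Rn.from_rotvec(o["orientation"]).as_matrix()
    else: p=np.array(frm[:3]); R=down(frm[3])
    yw=(yw+np.pi/2)%np.pi-np.pi/2 if yw is not None else yaw()
    c=[yw+k*np.pi for k in(-1,0,1)]
    cur=np.arctan2(R[1,0],R[0,0])
    for k in c:
        print("yaw %.3f"%k,"shift",R.T@(np.array([x,y,z])-p),"turn",np.round(Rn.from_matrix(R.T@down(k)).as_rotvec(),3))
def down(k):
    c,s=np.cos(k),np.sin(k); return np.array([[c,s,0],[s,-c,0],[0,0,-1.]])
E
python3 - <<'E'
from h import *
im=cv2.imread("pics/top0.png")[:,:,::-1].copy()
for B in (147,150): 
  for o in bars(im,35,B): print(B,*o[:4])
print(ctrl.get_obs()["qpos"])
go(503,-340,120,1.609)
E
```

```text
147 [105.75 -39.75] 103.5 10.5 1.5707964
147 [ 411.6  -350.71] 127.0311508178711 20.03128433227539 1.5088602
147 [412.86 348.86] 215.73849487304688 18.361343383789062 1.424784
147 [ 502.98 -340.68] 217.54275512695312 18.541810989379883 1.611757
147 [ 588.8  -359.24] 127.50042724609375 18.436664581298828 1.6773678
150 [105.75 -39.5 ] 102.0 10.5 1.5707964
150 [406.49 304.14] 124.62239837646484 17.54493522644043 1.4265538
150 [ 412.08 -350.54] 126.43927001953125 19.033203125 1.5088601
150 [ 502.96 -340.43] 216.96072387695312 18.491241455078125 1.6118692
150 [ 588.72 -358.98] 126.82303619384766 17.538244247436523 1.6754355
[-1.22  0.42  1.63 -0.    1.09 -0.02]
yaw -4.674 shift [ 347.08 -126.28   70.8 ] turn [-0.   -0.   -1.24]
yaw -1.533 shift [ 347.08 -126.28   70.8 ] turn [-0.   0.   1.9]
yaw 1.609 shift [ 347.08 -126.28   70.8 ] turn [-0.   -0.   -1.24]
```

```bash
python3 -m creep '[{"translation":[347,-126.3,70],"angular":[0,0,-1.24],"jaw":1},{"translation":[347,-126.3,70],"angular":[0,0,-1.24],"jaw":1},{"translation":[347,-126.3,70],"angular":[0,0,-1.24],"jaw":1},{"translation":[347,-126.3,70],"angular":[0,0,-1.24],"jaw":1},{"translation":[347,-126.3,70],"angular":[0,0,-1.24],"jaw":1},{"translation":[347,-126.3,70],"angular":[0,0,-1.24],"jaw":1},{"translation":[347,-126.3,70],"angular":[0,0,-1.24],"jaw":1},{"translation":[347,-126.3,70],"angular":[0,0,-1.24],"jaw":1}]'
python3 - <<'E'
from h import *
print(ctrl.get_obs()["qpos"]); go(503,-340.5,13,1.611)
go(*tray((-12,-112)),100,TH+np.pi/2,frm=(503,-340.5,100,1.611))
E
```

```text
t: 1.1
ee_pos: [503.3, -339.7, 120.7]
orientation: [-2.179, -2.262, 0.0]
ft_force: [-0.7, 0.0, 0.0]
width: 87.8
grasp_force: 0.0
[-0.61  0.48  1.72 -0.    0.94 -0.65]
yaw -4.672 shift [ -0.89  -0.25 107.71] turn [-0. -0. -0.]
yaw -1.531 shift [ -0.89  -0.25 107.71] turn [-0.    0.    3.14]
yaw 1.611 shift [ -0.89  -0.25 107.71] turn [-0. -0. -0.]
yaw -4.621 shift [436.54 181.2    0.  ] turn [ 0.    0.   -0.05]
yaw -1.479 shift [436.54 181.2    0.  ] turn [0.   0.   3.09]
yaw 1.662 shift [436.54 181.2    0.  ] turn [ 0.    0.   -0.05]
```

```bash
python3 -m creep '[{"translation":[-0.9,-0.3,60],"angular":[0,0,0],"jaw":1},{"translation":[-0.9,-0.3,100],"angular":[0,0,0],"jaw":1},{"translation":[-0.9,-0.3,107.5],"angular":[0,0,0],"jaw":1},{"translation":[-0.9,-0.3,107.5],"angular":[0,0,0],"jaw":0},{"translation":[-0.9,-0.3,107.5],"angular":[0,0,0],"jaw":0},{"translation":[-0.9,-0.3,107.5],"angular":[0,0,0],"jaw":0},{"translation":[-0.9,-0.3,107.5],"angular":[0,0,0],"jaw":0},{"translation":[-0.9,-0.3,107.5],"angular":[0,0,0],"jaw":0}]'

```

```text
t: 2.1
ee_pos: [503.1, -341.5, 14.2]
orientation: [2.179, 2.262, 0.0]
ft_force: [-0.5, -0.4, 0.4]
width: 41.3
grasp_force: 0.0
```

```bash
python3 -m creep '[{"translation":[0,0,0],"angular":[0,0,0],"jaw":0},{"translation":[0,0,0],"angular":[0,0,0],"jaw":0},{"translation":[0,0,0],"angular":[0,0,0],"jaw":0},{"translation":[0,0,0],"angular":[0,0,0],"jaw":0},{"translation":[0,0,0],"angular":[0,0,0],"jaw":0},{"translation":[0,0,-20],"angular":[0,0,0],"jaw":0},{"translation":[0,0,-60],"angular":[0,0,0],"jaw":0},{"translation":[0,0,-80],"angular":[0,0,0],"jaw":0}]'
python3 - <<'E'
from h import *
go(*tray((-12,-112)),95,TH+np.pi/2)
E
```

```text
t: 3.1
ee_pos: [504.0, -342.3, 96.9]
orientation: [2.177, 2.259, 0.001]
ft_force: [1.0, 0.0, -0.6]
width: 0.1
grasp_force: 0.0
yaw -4.621 shift [438.95 178.79   1.44] turn [ 0.    0.   -0.06]
yaw -1.479 shift [438.95 178.79   1.44] turn [ 0.   -0.01  3.09]
yaw 1.662 shift [438.95 178.79   1.44] turn [ 0.    0.   -0.06]
```

```bash
python3 - <<'E'
from h import *
im=ctrl.get_image("top")
for o in bars(im,35,147): print(*o[:4])
s=ctrl.get_image("side")
cv2.imwrite("pics/a.png",np.hstack([cv2.resize(im[160:270,380:490],(400,400)),cv2.resize(s[100:300,330:530],(400,400))])[:,:,::-1])
E
```

```text
[412.89 348.8 ] 216.8863983154297 19.169933319091797 1.4227955
[497.73 370.35] 126.88175201416016 8.838676452636719 1.3745257
```

View pics/a.png

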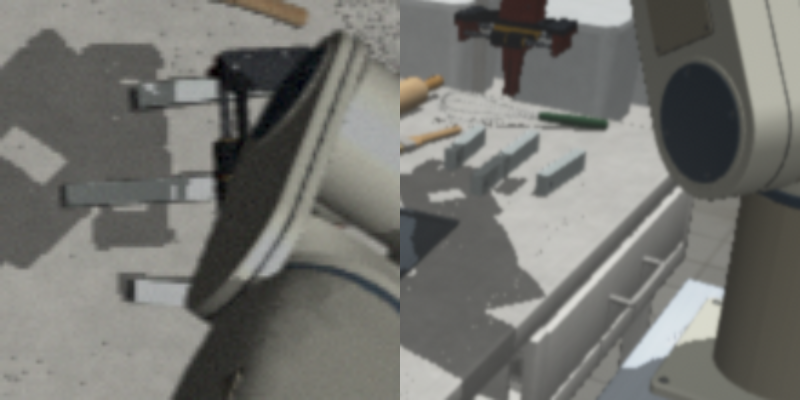

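```bash
python3 - <<'E'
from h import *
def proj(cam,p):
    c=ctrl.camera_info(cam); T=np.array(c["world_from_camera"]); q=np.linalg.inv(T)@np.r_[p,1]; q=np.array([q[0],-q[1],-q[2]]); u=c["camera_matrix"]@q; return u[:2]/u[2]
o=ctrl.get_obs(); print(o["ee_pos"],o["qpos"])
for cam in("side","top"):
    print(cam,"tcp",proj(cam,o["ee_pos"]),"bar ends",[proj(cam,[503,-340.5+s*110,35]) for s in(-1,0,1)])
E
```

```text
[ 504.52 -342.63   96.92] [-0.62  0.52  1.73  0.    0.89 -0.65]
side tcp [384.58 156.35] bar ends [array([398.44, 164.71]), array([383.62, 174.89]), array([367.11, 186.22])]
top tcp [439.68 209.65] bar ends [array([469.35, 210.76]), array([433.47, 211.31]), array([397.72, 211.86])]
```

```bash
python3 - <<'E'
import cv2
from workcell import ctrl
s=ctrl.get_image("side"); cv2.imwrite("pics/b.png",cv2.resize(s[90:200,330:450],(720,660))[:600,:,::-1])
E
```

```text
(no output)
```

View pics/b.png

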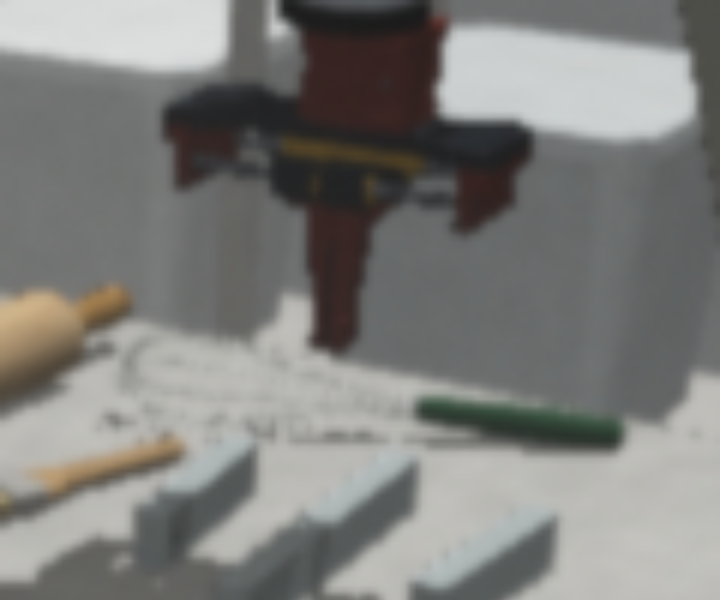

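The fingertip shows at (386,148) in the side view, but the reported TCP projects to (385,156). The real tips are therefore about 28 mm higher than reported, which explains the missed grasp. I'll lower carefully and check.

```bash
python3 -m creep '[{"translation":[-1.5,1,0],"angular":[0,0,0],"jaw":0.6},{"translation":[-1.5,1,0],"angular":[0,0,0],"jaw":0.6},{"translation":[-1.5,1,0],"angular":[0,0,0],"jaw":0.6},{"translation":[-1.5,1,10],"angular":[0,0,0],"jaw":0.6},{"translation":[-1.5,1,30],"angular":[0,0,0],"jaw":0.6},{"translation":[-1.5,1,60],"angular":[0,0,0],"jaw":0.6},{"translation":[-1.5,1,88],"angular":[0,0,0],"jaw":0.6},{"translation":[-1.5,1,90],"angular":[0,0,0],"jaw":0.6}]'
python3 - <<'E'
import cv2
from workcell import ctrl
s=ctrl.get_image("side"); cv2.imwrite("pics/c.png",cv2.resize(s[110:220,330:450],(720,660))[:600,:,::-1])
E
```

```text
t: 4.25
ee_pos: [501.8, -341.4, 0.6]
orientation: [-2.176, -2.258, 0.001]
ft_force: [-0.1, 0.8, 0.4]
width: 52.5
grasp_force: 0.0
```

View pics/c.png

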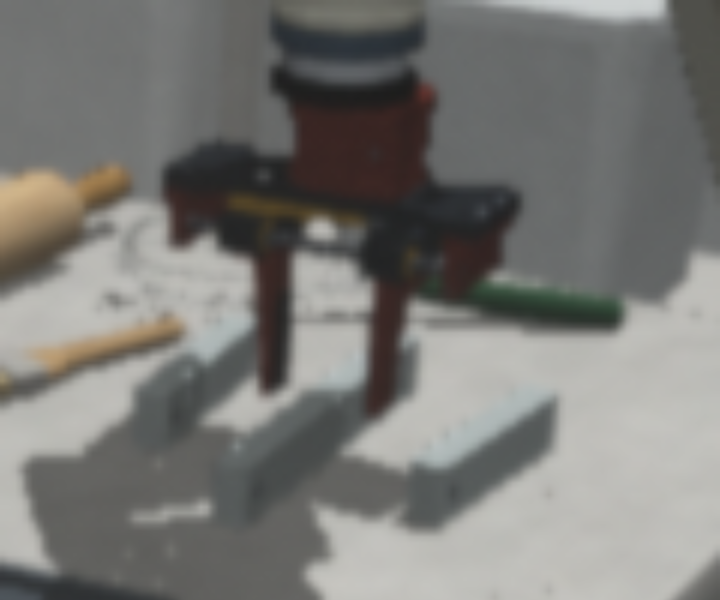

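The fingers straddle the long bar at its middle, with the tips (268,390) and (378,412) still well above the table. The x,y position is right and only z is offset.

```bash
python3 -m creep '[{"translation":[0,0,6],"angular":[0,0,0],"jaw":0.6},{"translation":[0,0,13],"angular":[0,0,0],"jaw":0.6},{"translation":[0,0,13],"angular":[0,0,0],"jaw":0},{"translation":[0,0,13],"angular":[0,0,0],"jaw":0},{"translation":[0,0,13],"angular":[0,0,0],"jaw":0},{"translation":[0,0,13],"angular":[0,0,0],"jaw":0},{"translation":[0,0,13],"angular":[0,0,0],"jaw":0},{"translation":[0,0,13],"angular":[0,0,0],"jaw":0}]'
```

```text
t: 5.3
ee_pos: [504.2, -343.1, -8.9]
orientation: [2.18, 2.262, 0.0]
ft_force: [-0.6, 0.6, 2.7]
width: 19.7
grasp_force: 30.0
```

```bash
cat >> h.py <<'E'
LOG=[((347,-126.3,70),-1.24),((-.9,-.3,107.5),0),((0,0,-80),0),((-1.5,1,90),0),((0,0,13),0)]
def cmd(extra=[]):
    p=np.array([224.743,-583.177,191.275]); k=0.3678
    import json,os
    ex_=json.load(open("log.json")) if os.path.exists("log.json") else []
    for t,a in LOG+ex_+list(extra):
        p=p+down(k)@np.array(t); k=k-a
    return (*p,k)
def note(*moves):
    import json,os
    ex_=json.load(open("log.json")) if os.path.exists("log.json") else []
    json.dump(ex_+[list(m) for m in moves],open("log.json","w"))
    print("cmd",np.array(cmd()))
E
python3 -m creep '[{"translation":[0,0,-5],"angular":[0,0,0],"jaw":0},{"translation":[0,0,-20],"angular":[0,0,0],"jaw":0},{"translation":[0,0,-60],"angular":[0,0,0],"jaw":0},{"translation":[0,0,-80],"angular":[0,0,0],"jaw":0},{"translation":[0,0,-80],"angular":[0,0,0],"jaw":0},{"translation":[0,0,-80],"angular":[0,0,0],"jaw":0},{"translation":[0,0,-80],"angular":[0,0,0],"jaw":0},{"translation":[0,0,-80],"angular":[0,0,0],"jaw":0}]'
python3 - <<'E'
from h import *
note(((0,0,-80),0)); c=cmd()
o=[ctrl.get_obs()["ee_pos"] for _ in range(3)]; print(o)
go(*tray((-12,-112)),70,TH+np.pi/2,frm=c)
im=ctrl.get_image("top")
for b in bars(im,35+75,140): print(*b[:4])
E
```

```text
t: 6.3
ee_pos: [503.4, -342.6, 69.7]
orientation: [-2.179, -2.261, 0.0]
ft_force: [-0.0, -0.1, -3.6]
width: 20.1
grasp_force: 29.9
cmd [ 503.91 -342.93   70.78    1.61]
[array([ 503.38, -342.57,   69.74]), array([ 503.38, -342.57,   69.74]), array([ 503.38, -342.57,   69.74])]
yaw -4.621 shift [439.58 178.98   0.78] turn [ 0.    0.   -0.06]
yaw -1.479 shift [439.58 178.98   0.78] turn [0.   0.   3.09]
yaw 1.662 shift [439.58 178.98   0.78] turn [ 0.    0.   -0.06]
[414.54 327.17] 205.22308349609375 18.42849349975586 1.4237179
[494.29 347.44] 120.41531372070312 9.021342277526855 1.373401
```

```bash
python3 -m creep '[{"translation":[437.2,179,0],"angular":[0,0,-0.055],"jaw":0},{"translation":[437.2,179,0],"angular":[0,0,-0.055],"jaw":0},{"translation":[437.2,179,0],"angular":[0,0,-0.055],"jaw":0},{"translation":[437.2,179,0],"angular":[0,0,-0.055],"jaw":0},{"translation":[437.2,179,0],"angular":[0,0,-0.055],"jaw":0},{"translation":[437.2,179,0],"angular":[0,0,-0.055],"jaw":0},{"translation":[437.2,179,0],"angular":[0,0,-0.055],"jaw":0},{"translation":[437.2,179,0],"angular":[0,0,-0.055],"jaw":0}]'
python3 -m creep '[{"translation":[0,0,0],"angular":[0,0,0],"jaw":0},{"translation":[0,0,30],"angular":[0,0,0],"jaw":0},{"translation":[0,0,50],"angular":[0,0,0],"jaw":0},{"translation":[0,0,60],"angular":[0,0,0],"jaw":0},{"translation":[0,0,60],"angular":[0,0,0],"jaw":0},{"translation":[0,0,60],"angular":[0,0,0],"jaw":0},{"translation":[0,0,60],"angular":[0,0,0],"jaw":0},{"translation":[0,0,60],"angular":[0,0,0],"jaw":0}]'
python3 - <<'E'
from h import *
note(((437.2,179,0),-.055),((0,0,60),0))
im=ctrl.get_image("top"); s=ctrl.get_image("side"); 
cv2.imwrite("pics/d.png",np.hstack([cv2.resize(im[130:230,240:340],(400,400),interpolation=2),cv2.resize(s[160:280,210:330],(400,400),interpolation=2)])[:,:,::-1])
E
```

```text
t: 7.35
ee_pos: [667.3, 103.8, 70.4]
orientation: [-2.114, -2.324, -0.001]
ft_force: [0.2, -1.6, -3.3]
width: 19.6
grasp_force: 29.9
t: 8.35
ee_pos: [667.1, 100.6, 11.5]
orientation: [2.116, 2.321, 0.001]
ft_force: [-0.1, 0.5, -1.9]
width: 19.7
grasp_force: 29.9
cmd [666.61 100.6   10.78   1.66]
```

View pics/d.png

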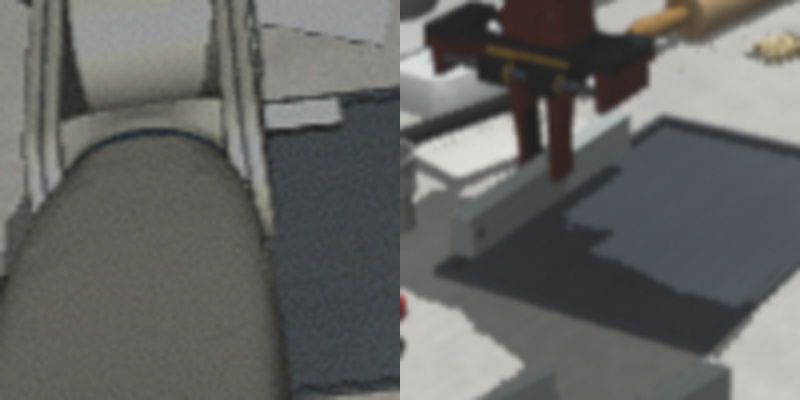

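```bash
python3 -m creep '[{"translation":[0,0,10],"angular":[0,0,0],"jaw":0},{"translation":[0,0,14],"angular":[0,0,0],"jaw":0},{"translation":[0,0,16],"angular":[0,0,0],"jaw":0},{"translation":[0,0,17],"angular":[0,0,0],"jaw":0},{"translation":[0,0,17],"angular":[0,0,0],"jaw":0},{"translation":[0,0,17],"angular":[0,0,0],"jaw":0},{"translation":[0,0,17],"angular":[0,0,0],"jaw":0},{"translation":[0,0,17],"angular":[0,0,0],"jaw":0}]'
cat >> h.py <<'E'
def proj(cam,p):
    c=ctrl.camera_info(cam); T=np.array(c["world_from_camera"]); q=np.linalg.inv(T)@np.r_[p,1]; q=np.array([q[0],-q[1],-q[2]]); u=c["camera_matrix"]@q; return u[:2]/u[2]
E
python3 - <<'E'
from h import *
note(((0,0,17),0))
s=ctrl.get_image("side"); f=5; x0,y0=215,175
v=cv2.resize(s[y0:y0+80,x0:x0+130],None,fx=f,fy=f,interpolation=2)[:,:,::-1].copy()
def dot(p,z,col):
    u=(proj("side",[*tray(p),z])-[x0,y0]+.5)*f; cv2.circle(v,tuple(int(a) for a in u),3,col,-1)
for dx in(-22,-2):
    for dy in(-1.5,-221.5): dot((dx,dy),37,(0,0,255))
dot((-22,-1.5),2,(0,0,255))
dot((-222,0),2,(0,255,0));dot((10,10),11,(0,255,0));dot((-232,10),11,(0,255,0))
cv2.imwrite("pics/e.png",v)
E
```

```text
t: 9.45
ee_pos: [666.6, 100.6, -6.1]
orientation: [2.117, 2.321, 0.0]
ft_force: [0.6, -0.4, -2.4]
width: 19.9
grasp_force: 29.9
cmd [666.61 100.6   -6.22   1.66]
```

View pics/e.png

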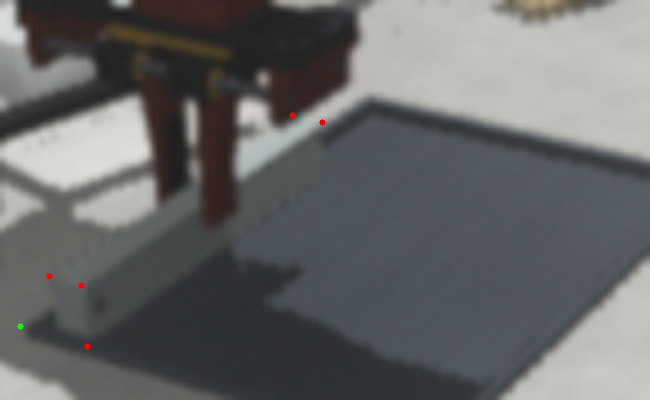

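```bash
python3 -m creep '[{"translation":[1,0,0],"angular":[0,0,0],"jaw":0},{"translation":[2,0,0],"angular":[0,0,0],"jaw":0},{"translation":[2.5,0,0],"angular":[0,0,0],"jaw":0},{"translation":[2.5,1,0],"angular":[0,0,0],"jaw":0},{"translation":[2.5,1.5,0],"angular":[0,0,0],"jaw":0},{"translation":[2.5,2,0],"angular":[0,0,0],"jaw":0},{"translation":[2.5,2,0],"angular":[0,0,0],"jaw":0},{"translation":[2.5,2,0],"angular":[0,0,0],"jaw":0}]'

```

```text
t: 10.5
ee_pos: [667.8, 102.4, -6.4]
orientation: [-2.116, -2.322, 0.003]
ft_force: [-1.4, -6.0, -1.2]
width: 19.8
grasp_force: 30.0
```

```bash
python3 -m creep '[{"translation":[0,0.5,0],"angular":[0,0,0],"jaw":0},{"translation":[0,1,0],"angular":[0,0,0],"jaw":0},{"translation":[0,1.5,0],"angular":[0,0,0],"jaw":0},{"translation":[0,1.5,0],"angular":[0,0,0],"jaw":0},{"translation":[0,1.5,0],"angular":[0,0,0],"jaw":0},{"translation":[0,1.5,0],"angular":[0,0,0],"jaw":0},{"translation":[0,1.5,0],"angular":[0,0,0],"jaw":0},{"translation":[0,1.5,0],"angular":[0,0,0],"jaw":0}]'

```

```text
t: 11.5
ee_pos: [668.6, 102.5, -6.6]
orientation: [-2.116, -2.321, 0.004]
ft_force: [-2.3, -6.6, -1.1]
width: 19.7
grasp_force: 30.0
```

```bash
python3 -m creep '[{"translation":[0,0.8,0],"angular":[0,0,0],"jaw":0},{"translation":[0,1.5,0],"angular":[0,0,0],"jaw":0},{"translation":[0,1.5,0],"angular":[0,0,0],"jaw":0},{"translation":[0,1.5,0],"angular":[0,0,0],"jaw":0},{"translation":[0,1.5,0],"angular":[0,0,0],"jaw":0},{"translation":[0,1.5,0],"angular":[0,0,0],"jaw":0},{"translation":[0,1.5,0],"angular":[0,0,0],"jaw":0},{"translation":[0,1.5,0],"angular":[0,0,0],"jaw":0}]'

```

```text
t: 12.5
ee_pos: [668.9, 102.5, -6.8]
orientation: [-2.115, -2.32, 0.007]
ft_force: [-5.4, -5.4, -0.1]
width: 19.5
grasp_force: 29.9
```

```bash
python3 -m creep '[{"translation":[0,-1,0],"angular":[0,0,0],"jaw":0},{"translation":[0,-1,0],"angular":[0,0,0],"jaw":0.5},{"translation":[0,-1,0],"angular":[0,0,0],"jaw":0.5},{"translation":[0,-1,0],"angular":[0,0,0],"jaw":0.5},{"translation":[0,-1,0],"angular":[0,0,0],"jaw":0.5},{"translation":[0,-1,-5],"angular":[0,0,0],"jaw":0.5},{"translation":[0,-1,-40],"angular":[0,0,0],"jaw":0.5},{"translation":[0,-1,-70],"angular":[0,0,0],"jaw":0.5}]'
python3 - <<'E'
from h import *
note(((2.5,2,0),0),((0,1.5,0),0),((0,1.5,0),0),((0,-1,-70),0))
c=cmd(); go(588.7,-359,64,1.676,frm=c)
go(*tray((-88,-12)),64,TH,frm=(588.7,-359,64,1.676))
E
```

```text
t: 13.5
ee_pos: [670.4, 103.5, 64.9]
orientation: [2.117, 2.321, 0.0]
ft_force: [0.8, -0.0, 0.7]
width: 44.0
grasp_force: 0.0
cmd [670.37 103.45  63.78   1.66]
yaw -4.607 shift [-452.99 -123.81   -0.22] turn [ 0.    0.   -0.01]
yaw -1.466 shift [-452.99 -123.81   -0.22] turn [0.   0.   3.13]
yaw 1.676 shift [-452.99 -123.81   -0.22] turn [ 0.    0.   -0.01]
yaw -3.050 shift [552.26  51.25   0.  ] turn [ 0.    0.   -1.56]
yaw 0.092 shift [552.26  51.25   0.  ] turn [0.   0.   1.58]
yaw 3.233 shift [552.26  51.25   0.  ] turn [ 0.    0.   -1.56]
```

```bash
python3 -m creep '[{"translation":[-453,-123.8,0],"angular":[0,0,-0.013],"jaw":0.5},{"translation":[-453,-123.8,0],"angular":[0,0,-0.013],"jaw":0.5},{"translation":[-453,-123.8,0],"angular":[0,0,-0.013],"jaw":0.5},{"translation":[-453,-123.8,0],"angular":[0,0,-0.013],"jaw":0.5},{"translation":[-453,-123.8,0],"angular":[0,0,-0.013],"jaw":0.5},{"translation":[-453,-123.8,0],"angular":[0,0,-0.013],"jaw":0.5},{"translation":[-453,-123.8,0],"angular":[0,0,-0.013],"jaw":0.5},{"translation":[-453,-123.8,0],"angular":[0,0,-0.013],"jaw":0.5}]'
python3 -m creep '[{"translation":[0,0,20],"angular":[0,0,0],"jaw":0.5},{"translation":[0,0,55],"angular":[0,0,0],"jaw":0.5},{"translation":[0,0,73],"angular":[0,0,0],"jaw":0.5},{"translation":[0,0,73],"angular":[0,0,0],"jaw":0},{"translation":[0,0,73],"angular":[0,0,0],"jaw":0},{"translation":[0,0,73],"angular":[0,0,0],"jaw":0},{"translation":[0,0,73],"angular":[0,0,0],"jaw":0},{"translation":[0,0,73],"angular":[0,0,0],"jaw":0}]'
python3 - <<'E'
from h import *
note(((-453,-123.8,0),-.013),((0,0,73),0))
im=cv2.imread("pics/top0.png")
r=bars(ctrl.get_image("top"),35,147)
for o in r: print(*o[:4])
E
```

```text
t: 14.5
ee_pos: [588.0, -362.4, 64.3]
orientation: [2.104, 2.331, -0.0]
ft_force: [0.4, 0.4, 0.4]
width: 43.7
grasp_force: 0.0
t: 15.5
ee_pos: [589.8, -359.3, -7.9]
orientation: [2.101, 2.333, 0.001]
ft_force: [1.8, 2.5, 5.2]
width: 19.7
grasp_force: 30.0
cmd [ 588.71 -359.01   -9.22    1.68]
[413.25 349.73] 218.50625610351562 19.201351165771484 1.4185587
[497.62 370.33] 126.0046157836914 8.334936141967773 1.3734007
[667.67 104.22] 216.73712158203125 17.765846252441406 1.664273
```

```bash
python3 - <<'E'
from h import *
c=cmd(); go(*tray((-86.5,-12)),65,TH,frm=c)
E
```

```text
yaw -3.050 shift [552.26  52.62 -74.22] turn [ 0.    0.   -1.56]
yaw 0.092 shift [552.26  52.62 -74.22] turn [0.   0.   1.58]
yaw 3.233 shift [552.26  52.62 -74.22] turn [ 0.    0.   -1.56]
```

```bash
python3 -m creep '[{"translation":[0,0,-30],"angular":[0,0,0],"jaw":0},{"translation":[0,0,-74],"angular":[0,0,0],"jaw":0},{"translation":[300,20,-74],"angular":[0,0,0.9],"jaw":0},{"translation":[300,20,-74],"angular":[0,0,0.9],"jaw":0},{"translation":[300,20,-74],"angular":[0,0,0.9],"jaw":0},{"translation":[300,20,-74],"angular":[0,0,0.9],"jaw":0},{"translation":[300,20,-74],"angular":[0,0,0.9],"jaw":0},{"translation":[300,20,-74],"angular":[0,0,0.9],"jaw":0}]'
python3 - <<'E'
from h import *
note(((300,20,-74),.9)); c=cmd(); go(*tray((-86.5,-12)),65,TH,frm=c)
E
```

```text
t: 16.55
ee_pos: [576.2, -55.3, 64.6]
orientation: [-2.905, -1.193, 0.002]
ft_force: [-0.4, -1.4, -2.0]
width: 19.7
grasp_force: 30.0
cmd [577.16 -58.56  64.78   0.78]
yaw -3.050 shift [ 182.36 -177.32   -0.22] turn [-0.   -0.   -2.46]
yaw 0.092 shift [ 182.36 -177.32   -0.22] turn [0.   0.   0.68]
yaw 3.233 shift [ 182.36 -177.32   -0.22] turn [-0.   -0.   -2.46]
```

```bash
python3 -m creep '[{"translation":[182.4,-177.3,0],"angular":[0,0,0.684],"jaw":0},{"translation":[182.4,-177.3,0],"angular":[0,0,0.684],"jaw":0},{"translation":[182.4,-177.3,0],"angular":[0,0,0.684],"jaw":0},{"translation":[182.4,-177.3,0],"angular":[0,0,0.684],"jaw":0},{"translation":[182.4,-177.3,0],"angular":[0,0,0.684],"jaw":0},{"translation":[182.4,-177.3,10],"angular":[0,0,0.684],"jaw":0},{"translation":[182.4,-177.3,15],"angular":[0,0,0.684],"jaw":0},{"translation":[182.4,-177.3,15],"angular":[0,0,0.684],"jaw":0}]'
python3 -m creep '[{"translation":[-2.5,0,0],"angular":[0,0,0],"jaw":0},{"translation":[-2.5,0,20],"angular":[0,0,0],"jaw":0},{"translation":[-2.5,0,40],"angular":[0,0,0],"jaw":0},{"translation":[-2.5,0,52],"angular":[0,0,0],"jaw":0},{"translation":[-2.5,0,55.8],"angular":[0,0,0],"jaw":0},{"translation":[-2.5,0,55.8],"angular":[0,0,0],"jaw":0},{"translation":[-2.5,0,55.8],"angular":[0,0,0],"jaw":0},{"translation":[-2.5,0,55.8],"angular":[0,0,0],"jaw":0}]'
python3 - <<'E'
from h import *
note(((182.4,-177.3,15),.684),((-2.5,0,55.8),0))
E
```

```text
t: 17.55
ee_pos: [582.7, 193.7, 48.8]
orientation: [3.138, 0.142, -0.003]
ft_force: [-0.7, -0.0, -0.7]
width: 19.5
grasp_force: 30.0
t: 18.55
ee_pos: [579.9, 195.2, -6.1]
orientation: [3.138, 0.145, -0.003]
ft_force: [-4.7, -2.1, 5.8]
width: 20.0
grasp_force: 30.0
cmd [580.71 195.51  -6.02   0.09]
```

```bash
python3 - <<'E'
from h import *
s=ctrl.get_image("side"); f=5; x0,y0=205,170
cv2.imwrite("pics/f.png",cv2.resize(s[y0:y0+115,x0:x0+150],None,fx=f,fy=f,interpolation=2)[:,:,::-1])
E
```

```text
(no output)
```

View pics/f.png

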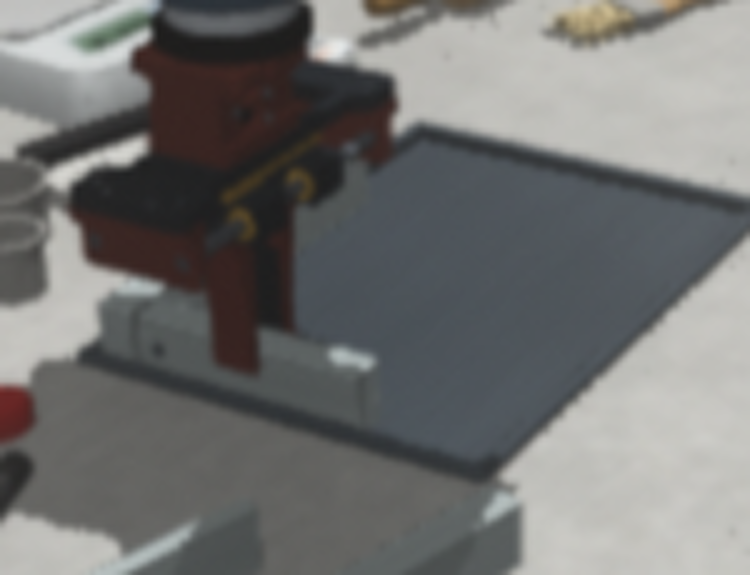

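The bar lies in the tray along the left rim, with its far end at about (130,315), next to the long bar. Now I'll nudge it until it touches both.

```bash
python3 -m creep '[{"translation":[0,-1,0],"angular":[0,0,0],"jaw":0},{"translation":[0,-2,0],"angular":[0,0,0],"jaw":0},{"translation":[1,-2,0],"angular":[0,0,0],"jaw":0},{"translation":[2,-2,0],"angular":[0,0,0],"jaw":0},{"translation":[3,-2,0],"angular":[0,0,0],"jaw":0},{"translation":[3.5,-2,0],"angular":[0,0,0],"jaw":0},{"translation":[3.5,-2,0],"angular":[0,0,0],"jaw":0},{"translation":[3.5,-2,0],"angular":[0,0,0],"jaw":0}]'
```

```text
t: 19.6
ee_pos: [579.7, 195.3, -6.1]
orientation: [3.134, 0.145, -0.014]
ft_force: [-13.4, -11.2, 17.3]
width: 19.8
grasp_force: 30.0
```

```bash
python3 -m creep '[{"translation":[-1.5,1,0],"angular":[0,0,0],"jaw":0},{"translation":[-1.5,1,0],"angular":[0,0,0],"jaw":0.5},{"translation":[-1.5,1,0],"angular":[0,0,0],"jaw":0.5},{"translation":[-1.5,1,0],"angular":[0,0,0],"jaw":0.5},{"translation":[-1.5,1,0],"angular":[0,0,0],"jaw":0.5},{"translation":[-1.5,1,-5],"angular":[0,0,0],"jaw":0.5},{"translation":[-1.5,1,-40],"angular":[0,0,0],"jaw":0.5},{"translation":[-1.5,1,-70],"angular":[0,0,0],"jaw":0.5}]'
python3 - <<'E'
from h import *
note(((3.5,-2,0),0),((-1.5,1,-70),0))
c=cmd(); go(497.6,370.3,64,1.3737,frm=c)
E
```

```text
t: 20.6
ee_pos: [582.6, 196.7, 65.0]
orientation: [3.138, 0.144, -0.0]
ft_force: [0.7, -0.2, -0.5]
width: 44.1
grasp_force: 0.0
cmd [582.61 196.69  63.98   0.09]
yaw -1.768 shift [ -68.74 -180.67   -0.02] turn [0.   0.   1.86]
yaw 1.374 shift [ -68.74 -180.67   -0.02] turn [ 0.    0.   -1.28]
yaw 4.515 shift [ -68.74 -180.67   -0.02] turn [0.   0.   1.86]
```

```bash
python3 -m creep '[{"translation":[-68.7,-180.7,0],"angular":[0,0,-1.282],"jaw":0.5},{"translation":[-68.7,-180.7,0],"angular":[0,0,-1.282],"jaw":0.5},{"translation":[-68.7,-180.7,0],"angular":[0,0,-1.282],"jaw":0.5},{"translation":[-68.7,-180.7,0],"angular":[0,0,-1.282],"jaw":0.5},{"translation":[-68.7,-180.7,0],"angular":[0,0,-1.282],"jaw":0.5},{"translation":[-68.7,-180.7,0],"angular":[0,0,-1.282],"jaw":0.5},{"translation":[-68.7,-180.7,0],"angular":[0,0,-1.282],"jaw":0.5},{"translation":[-68.7,-180.7,0],"angular":[0,0,-1.282],"jaw":0.5}]'
python3 -m creep '[{"translation":[0,0,20],"angular":[0,0,0],"jaw":0.4},{"translation":[0,0,55],"angular":[0,0,0],"jaw":0.4},{"translation":[0,0,73],"angular":[0,0,0],"jaw":0.4},{"translation":[0,0,73],"angular":[0,0,0],"jaw":0},{"translation":[0,0,73],"angular":[0,0,0],"jaw":0},{"translation":[0,0,73],"angular":[0,0,0],"jaw":0},{"translation":[0,0,73],"angular":[0,0,0],"jaw":0},{"translation":[0,0,73],"angular":[0,0,0],"jaw":0}]'
python3 - <<'E'
from h import *
note(((-68.7,-180.7,0),-1.282),((0,0,73),0))
r=bars(ctrl.get_image("top"),37,147)
for o in r: print(*o[:4],intray(o[0]))
go(*tray((-91,-110)),65,TH,frm=cmd())
E
```

```text
t: 21.6
ee_pos: [497.7, 370.4, 64.3]
orientation: [-2.43, -1.991, -0.0]
ft_force: [0.3, -0.3, -0.2]
width: 44.2
grasp_force: 0.0
t: 22.6
ee_pos: [498.4, 370.9, -7.9]
orientation: [2.429, 1.992, 0.003]
ft_force: [-0.3, -0.2, 6.8]
width: 9.9
grasp_force: 30.0
cmd [497.64 370.33  -9.02   1.37]
[ 412.42 -349.87] 126.8628921508789 19.364686965942383 1.5098032 [-306.49 -539.67]
[577.85 196.7 ] 127.55670928955078 17.586339950561523 0.089313745 [-91.7  -10.55]
[667.31 103.96] 216.18215942382812 17.898950576782227 1.6634948 [ -11.11 -111.09]
yaw -3.050 shift [-249.71  141.63  -74.02] turn [-0.   -0.   -1.86]
yaw 0.092 shift [-249.71  141.63  -74.02] turn [0.   0.   1.28]
yaw 3.233 shift [-249.71  141.63  -74.02] turn [-0.   -0.   -1.86]
```

```bash
python3 -m creep '[{"translation":[0,0,-60],"angular":[0,0,0],"jaw":0},{"translation":[-249.7,141.6,-74],"angular":[0,0,1.282],"jaw":0},{"translation":[-249.7,141.6,-74],"angular":[0,0,1.282],"jaw":0},{"translation":[-249.7,141.6,-74],"angular":[0,0,1.282],"jaw":0},{"translation":[-249.7,141.6,-74],"angular":[0,0,1.282],"jaw":0},{"translation":[-249.7,141.6,-74],"angular":[0,0,1.282],"jaw":0},{"translation":[-249.7,141.6,-74],"angular":[0,0,1.282],"jaw":0},{"translation":[-249.7,141.6,-74],"angular":[0,0,1.282],"jaw":0}]'
python3 -m creep '[{"translation":[0,0,0],"angular":[0,0,0],"jaw":0},{"translation":[0,0,30],"angular":[0,0,0],"jaw":0},{"translation":[0,0,50],"angular":[0,0,0],"jaw":0},{"translation":[0,0,65],"angular":[0,0,0],"jaw":0},{"translation":[0,0,70],"angular":[0,0,0],"jaw":0},{"translation":[0,0,70],"angular":[0,0,0],"jaw":0},{"translation":[0,0,70],"angular":[0,0,0],"jaw":0},{"translation":[0,0,70],"angular":[0,0,0],"jaw":0}]'
python3 - <<'E'
from h import *
note(((-249.7,141.6,-74),1.282),((0,0,70),0))
print(intray(cmd()[:2]))
E
```

```text
t: 23.65
ee_pos: [587.5, 96.8, 64.9]
orientation: [3.139, 0.133, -0.001]
ft_force: [0.1, -0.8, -1.4]
width: 9.8
grasp_force: 30.0
t: 24.65
ee_pos: [588.0, 97.8, -4.6]
orientation: [-3.138, -0.144, -0.001]
ft_force: [-0.3, 0.0, -1.1]
width: 9.7
grasp_force: 30.0
cmd [587.63  97.74  -5.02   0.09]
[ -91.03 -109.98]
```

```bash
python3 -m creep '[{"translation":[0,0,1],"angular":[0,0,0],"jaw":0},{"translation":[1.5,0,1],"angular":[0,0,0],"jaw":0},{"translation":[3,0,1],"angular":[0,0,0],"jaw":0},{"translation":[4,0,1],"angular":[0,0,0],"jaw":0},{"translation":[5,0,1],"angular":[0,0,0],"jaw":0},{"translation":[5,0,1],"angular":[0,0,0],"jaw":0},{"translation":[5,0,1],"angular":[0,0,0],"jaw":0},{"translation":[5,0,1],"angular":[0,0,0],"jaw":0}]'
```

```text
t: 25.65
ee_pos: [592.8, 98.2, -6.0]
orientation: [-3.138, -0.144, -0.0]
ft_force: [-0.2, -0.6, 0.9]
width: 9.7
grasp_force: 30.0
```

```bash
python3 -m creep '[{"translation":[1,0,0],"angular":[0,0,0],"jaw":0},{"translation":[1.5,0,0],"angular":[0,0,0],"jaw":0},{"translation":[1.5,0,0],"angular":[0,0,0],"jaw":0.4},{"translation":[1.5,0,0],"angular":[0,0,0],"jaw":0.4},{"translation":[1.5,0,0],"angular":[0,0,0],"jaw":0.4},{"translation":[1.5,0,-5],"angular":[0,0,0],"jaw":0.5},{"translation":[1.5,0,-40],"angular":[0,0,0],"jaw":0.5},{"translation":[1.5,0,-70],"angular":[0,0,0],"jaw":0.5}]'
python3 - <<'E'
from h import *
note(((5,0,1),0),((1.5,0,-70),0))
c=cmd(); go(412.1,-350.3,64,1.509,frm=c)
E
```

```text
t: 26.65
ee_pos: [594.1, 98.3, 65.0]
orientation: [-3.138, -0.144, -0.0]
ft_force: [1.3, -0.0, 0.1]
width: 43.6
grasp_force: 0.0
cmd [594.1   98.34  63.98   0.09]
yaw -1.633 shift [-222.36  430.07   -0.02] turn [0.   0.   1.72]
yaw 1.509 shift [-222.36  430.07   -0.02] turn [ 0.    0.   -1.42]
yaw 4.651 shift [-222.36  430.07   -0.02] turn [0.   0.   1.72]
```

```bash
python3 -m creep '[{"translation":[-222.4,430.1,0],"angular":[0,0,-1.417],"jaw":0.5},{"translation":[-222.4,430.1,0],"angular":[0,0,-1.417],"jaw":0.5},{"translation":[-222.4,430.1,0],"angular":[0,0,-1.417],"jaw":0.5},{"translation":[-222.4,430.1,0],"angular":[0,0,-1.417],"jaw":0.5},{"translation":[-222.4,430.1,0],"angular":[0,0,-1.417],"jaw":0.5},{"translation":[-222.4,430.1,0],"angular":[0,0,-1.417],"jaw":0.5},{"translation":[-222.4,430.1,0],"angular":[0,0,-1.417],"jaw":0.5},{"translation":[-222.4,430.1,0],"angular":[0,0,-1.417],"jaw":0.5}]'
python3 - <<'E'
from h import *
note(((-222.4,430.1,0),-1.417)); print(yaw())
for o in bars(ctrl.get_image("top"),37,147): print(*o[:4],intray(o[0]))
E
```

```text
t: 27.65
ee_pos: [421.8, -328.4, 64.5]
orientation: [2.328, 2.108, 0.0]
ft_force: [0.1, -0.4, -0.3]
width: 43.8
grasp_force: 0.0
cmd [ 412.06 -350.34   63.98    1.51]
1.4717872399729133
[138.    -1.75] 143.5 34.0 1.5707964 [-547.88 -167.89]
[413.04 348.66] 217.3266143798828 19.581506729125977 1.4186957 [-241.9   155.87]
[577.88 196.64] 127.592529296875 17.78384780883789 0.08800745 [-91.67 -10.61]
[590.72  99.52] 124.31271362304688 8.1300048828125 0.092951775 [ -87.78 -108.49]
[667.41 103.64] 216.53439331054688 18.091690063476562 1.6641947 [ -11.04 -111.42]
[878.29 -58.92] 158.38172912597656 35.288333892822266 1.5042282 [ 184.07 -292.6 ]
```

```bash
python3 -m creep '[{"translation":[0,0,0],"angular":[0,0,0],"jaw":0.5},{"translation":[0,0,0],"angular":[0,0,0],"jaw":0.5},{"translation":[0,0,0],"angular":[0,0,0],"jaw":0.5},{"translation":[0,0,0],"angular":[0,0,0],"jaw":0.5},{"translation":[0,0,0],"angular":[0,0,0],"jaw":0.5},{"translation":[0,0,0],"angular":[0,0,0],"jaw":0.5},{"translation":[0,0,0],"angular":[0,0,0],"jaw":0.5},{"translation":[0,0,0],"angular":[0,0,0],"jaw":0.5}]'
python3 - <<'E'
from h import *
print(yaw(),ctrl.get_obs()["qpos"])
E
```

```text
t: 28.7
ee_pos: [422.3, -326.6, 64.0]
orientation: [-2.335, -2.102, -0.0]
ft_force: [-0.5, 0.8, -0.9]
width: 43.6
grasp_force: 0.0
1.466023219374455 [-0.68  0.48  1.91  0.    0.75 -0.58]
```

```bash
python3 - <<'E'
from h import *
import json
l=json.load(open("log.json")); l[-1]=[[-210.6,407.3,0],-1.376]; json.dump(l,open("log.json","w"))
print(cmd()); go(412.1,-350.3,64,1.509,frm=cmd())
E
```

```text
(np.float64(421.72487296300636), np.float64(-326.55120139952044), np.float64(63.97500000000001), 1.4677999999999998)
yaw -1.633 shift [-24.61  -7.13  -0.02] turn [0.  0.  3.1]
yaw 1.509 shift [-24.61  -7.13  -0.02] turn [ 0.    0.   -0.04]
yaw 4.651 shift [-24.61  -7.13  -0.02] turn [0.  0.  3.1]
```

```bash
python3 -m creep '[{"translation":[-24.6,-7.1,0],"angular":[0,0,-0.041],"jaw":0.5},{"translation":[-24.6,-7.1,30],"angular":[0,0,-0.041],"jaw":0.5},{"translation":[-24.6,-7.1,60],"angular":[0,0,-0.041],"jaw":0.5},{"translation":[-24.6,-7.1,73],"angular":[0,0,-0.041],"jaw":0.5},{"translation":[-24.6,-7.1,73],"angular":[0,0,-0.041],"jaw":0},{"translation":[-24.6,-7.1,73],"angular":[0,0,-0.041],"jaw":0},{"translation":[-24.6,-7.1,73],"angular":[0,0,-0.041],"jaw":0},{"translation":[-24.6,-7.1,73],"angular":[0,0,-0.041],"jaw":0}]'
python3 - <<'E'
from h import *
note(((-24.6,-7.1,73),-.041)); go(*tray((-91,-210)),65,TH,frm=cmd())
E
```

```text
t: 29.7
ee_pos: [413.5, -350.9, -8.1]
orientation: [2.29, 2.148, 0.0]
ft_force: [1.0, -0.1, 5.4]
width: 19.5
grasp_force: 29.9
cmd [ 412.13 -350.29   -9.02    1.51]
yaw -3.050 shift [359.21 162.74 -74.02] turn [-0.   -0.   -1.72]
yaw 0.092 shift [359.21 162.74 -74.02] turn [0.   0.   1.42]
yaw 3.233 shift [359.21 162.74 -74.02] turn [-0.   -0.   -1.72]
```

```bash
python3 -m creep '[{"translation":[0,0,-30],"angular":[0,0,0],"jaw":0},{"translation":[0,0,-74],"angular":[0,0,0],"jaw":0},{"translation":[240,110,-74],"angular":[0,0,0.9],"jaw":0},{"translation":[240,110,-74],"angular":[0,0,0.9],"jaw":0},{"translation":[240,110,-74],"angular":[0,0,0.9],"jaw":0},{"translation":[240,110,-74],"angular":[0,0,0.9],"jaw":0},{"translation":[240,110,-74],"angular":[0,0,0.9],"jaw":0},{"translation":[240,110,-74],"angular":[0,0,0.9],"jaw":0}]'
python3 - <<'E'
from h import *
note(((240,110,-74),.9)); print(yaw()); go(*tray((-91,-210)),65,TH,frm=cmd())
E
```

```text
t: 30.7
ee_pos: [538.7, -115.6, 65.1]
orientation: [2.997, 0.942, 0.001]
ft_force: [-0.0, 0.2, -1.6]
width: 19.7
grasp_force: 29.9
cmd [ 536.79 -117.57   64.98    0.61]
0.6090409577253845
yaw -3.050 shift [115.41 -60.6   -0.02] turn [-0.   -0.   -2.62]
yaw 0.092 shift [115.41 -60.6   -0.02] turn [0.   0.   0.52]
yaw 3.233 shift [115.41 -60.6   -0.02] turn [-0.   -0.   -2.62]
```

```bash
python3 -m creep '[{"translation":[115.4,-60.6,0],"angular":[0,0,0.517],"jaw":0},{"translation":[115.4,-60.6,0],"angular":[0,0,0.517],"jaw":0},{"translation":[115.4,-60.6,0],"angular":[0,0,0.517],"jaw":0},{"translation":[115.4,-60.6,0],"angular":[0,0,0.517],"jaw":0},{"translation":[115.4,-60.6,20],"angular":[0,0,0.517],"jaw":0},{"translation":[115.4,-60.6,40],"angular":[0,0,0.517],"jaw":0},{"translation":[115.4,-60.6,60],"angular":[0,0,0.517],"jaw":0},{"translation":[115.4,-60.6,70],"angular":[0,0,0.517],"jaw":0}]'
python3 -m creep '[{"translation":[1,0,1],"angular":[0,0,0],"jaw":0},{"translation":[3,0,1],"angular":[0,0,0],"jaw":0},{"translation":[5,0,1],"angular":[0,0,0],"jaw":0},{"translation":[6,0,1],"angular":[0,0,0],"jaw":0},{"translation":[6,0,1],"angular":[0,0,0],"jaw":0},{"translation":[6,0,1],"angular":[0,0,0],"jaw":0},{"translation":[6,0,1],"angular":[0,0,0],"jaw":0},{"translation":[6,0,1],"angular":[0,0,0],"jaw":0}]'
python3 - <<'E'
from h import *
note(((115.4,-60.6,70),.517),((6,0,1),0)); print(intray(cmd()[:2]),intray(ctrl.get_obs()["ee_pos"][:2]),yaw())
E
```

```text
t: 31.7
ee_pos: [596.7, -3.0, -6.9]
orientation: [3.138, 0.142, -0.005]
ft_force: [-11.7, -13.9, 45.9]
width: 20.0
grasp_force: 30.1
t: 32.7
ee_pos: [604.0, -1.7, -6.0]
orientation: [-3.138, -0.142, -0.0]
ft_force: [0.6, -0.9, -1.8]
width: 19.7
grasp_force: 30.0
cmd [602.78  -1.31  -6.02   0.09]
[ -85.01 -210.01] [ -83.87 -210.46] 0.09015248030345227
```

```bash
python3 -m creep '[{"translation":[0,0,0],"angular":[0,0,0],"jaw":0.5},{"translation":[0,0,0],"angular":[0,0,0],"jaw":0.5},{"translation":[0,0,0],"angular":[0,0,0],"jaw":0.5},{"translation":[0,0,0],"angular":[0,0,0],"jaw":0.5},{"translation":[0,0,-5],"angular":[0,0,0],"jaw":0.5},{"translation":[0,0,-40],"angular":[0,0,0],"jaw":0.5},{"translation":[0,0,-75],"angular":[0,0,0],"jaw":0.5},{"translation":[0,0,-75],"angular":[0,0,0],"jaw":0.5}]'
python3 - <<'E'
from h import *
note(((0,0,-75),0)); c=cmd()
go(413,348.8,64,1.421,frm=c)
E
```

```text
t: 33.7
ee_pos: [606.3, -1.7, 72.0]
orientation: [3.138, 0.142, 0.009]
ft_force: [-0.7, 0.5, -0.4]
width: 43.9
grasp_force: 0.0
cmd [602.78  -1.31  68.98   0.09]
yaw -1.721 shift [-156.88 -366.03    4.98] turn [0.   0.   1.81]
yaw 1.421 shift [-156.88 -366.03    4.98] turn [ 0.    0.   -1.33]
yaw 4.563 shift [-156.88 -366.03    4.98] turn [0.   0.   1.81]
```

```bash
python3 - <<'E'
from h import *
go(409.1,323.1,64,1.421,frm=cmd())
E
python3 -m creep '[{"translation":[-100,-200,3],"angular":[0,0,-0.9],"jaw":0.5},{"translation":[-100,-200,3],"angular":[0,0,-0.9],"jaw":0.5},{"translation":[-100,-200,3],"angular":[0,0,-0.9],"jaw":0.5},{"translation":[-100,-200,3],"angular":[0,0,-0.9],"jaw":0.5},{"translation":[-100,-200,3],"angular":[0,0,-0.9],"jaw":0.5},{"translation":[-100,-200,3],"angular":[0,0,-0.9],"jaw":0.5},{"translation":[-100,-200,3],"angular":[0,0,-0.9],"jaw":0.5},{"translation":[-100,-200,3],"angular":[0,0,-0.9],"jaw":0.5}]'
python3 - <<'E'
from h import *
note(((-100,-200,3),-.9)); print(yaw())
go(409.1,323.1,64,1.421,frm=cmd())
for o in bars(ctrl.get_image("top"),37,147): print(*o[:4],intray(o[0]))
E
```

```text
yaw -1.721 shift [-163.12 -340.8     4.98] turn [0.   0.   1.81]
yaw 1.421 shift [-163.12 -340.8     4.98] turn [ 0.    0.   -1.33]
yaw 4.563 shift [-163.12 -340.8     4.98] turn [0.   0.   1.81]
t: 34.7
ee_pos: [486.5, 188.0, 65.8]
orientation: [-2.766, -1.489, 0.0]
ft_force: [1.2, -1.4, -0.8]
width: 44.4
grasp_force: 0.0
cmd [484.86 188.68  65.98   0.99]
0.987548820034042
yaw -1.721 shift [  71.05 -136.97    1.98] turn [0.   0.   2.71]
yaw 1.421 shift [  71.05 -136.97    1.98] turn [ 0.    0.   -0.43]
yaw 4.563 shift [  71.05 -136.97    1.98] turn [0.   0.   2.71]
[500.37 288.24] 113.8829345703125 30.062366485595703 1.9130919 [-160.48   87.7 ]
[590.77  99.57] 123.31603240966797 7.277409076690674 0.09263039 [ -87.73 -108.45]
[600.06  -0.24] 127.61768341064453 17.56412696838379 0.08768654 [ -87.61 -208.69]
[667.36 103.96] 216.0890350341797 17.49322509765625 1.6634508 [ -11.06 -111.09]
```

```bash
python3 -m creep '[{"translation":[71,-137,0],"angular":[0,0,-0.429],"jaw":0.5},{"translation":[71,-137,0],"angular":[0,0,-0.429],"jaw":0.5},{"translation":[71,-137,0],"angular":[0,0,-0.429],"jaw":0.5},{"translation":[71,-137,0],"angular":[0,0,-0.429],"jaw":0.5},{"translation":[71,-137,10],"angular":[0,0,-0.429],"jaw":0.5},{"translation":[71,-137,40],"angular":[0,0,-0.429],"jaw":0.5},{"translation":[71,-137,65],"angular":[0,0,-0.429],"jaw":0.5},{"translation":[71,-137,75],"angular":[0,0,-0.429],"jaw":0.5}]'
python3 -m creep '[{"translation":[0,0,0],"angular":[0,0,0],"jaw":0.5},{"translation":[0,0,0],"angular":[0,0,0],"jaw":0},{"translation":[0,0,0],"angular":[0,0,0],"jaw":0},{"translation":[0,0,0],"angular":[0,0,0],"jaw":0},{"translation":[0,0,0],"angular":[0,0,0],"jaw":0},{"translation":[0,0,0],"angular":[0,0,0],"jaw":0},{"translation":[0,0,-30],"angular":[0,0,0],"jaw":0},{"translation":[0,0,-74],"angular":[0,0,0],"jaw":0}]'
python3 - <<'E'
from h import *
note(((71,-137,75),-.429),((0,0,-74),0)); print(ctrl.get_obs()["moment"])
go(*tray((-177,-137)),65,TH+np.pi/2,frm=cmd())
E
```

```text
t: 35.75
ee_pos: [410.5, 321.1, -10.8]
orientation: [-2.386, -2.043, 0.004]
ft_force: [0.1, -0.4, 1.2]
width: 44.3
grasp_force: 0.0
t: 36.75
ee_pos: [409.3, 322.1, 64.4]
orientation: [-2.383, -2.047, 0.006]
ft_force: [0.5, -0.0, -2.9]
width: 20.3
grasp_force: 30.0
cmd [409.04 323.07  64.98   1.42]
[-0.12 -0.15 -0.03]
yaw -4.621 shift [-242.92  133.24   -0.02] turn [ 0.    0.   -0.24]
yaw -1.479 shift [-242.92  133.24   -0.02] turn [0.  0.  2.9]
yaw 1.662 shift [-242.92  133.24   -0.02] turn [ 0.    0.   -0.24]
```

```bash
python3 -m creep '[{"translation":[-242.9,133.2,0],"angular":[0,0,-0.242],"jaw":0},{"translation":[-242.9,133.2,0],"angular":[0,0,-0.242],"jaw":0},{"translation":[-242.9,133.2,0],"angular":[0,0,-0.242],"jaw":0},{"translation":[-242.9,133.2,0],"angular":[0,0,-0.242],"jaw":0},{"translation":[-242.9,133.2,0],"angular":[0,0,-0.242],"jaw":0},{"translation":[-242.9,133.2,0],"angular":[0,0,-0.242],"jaw":0},{"translation":[-242.9,133.2,20],"angular":[0,0,-0.242],"jaw":0},{"translation":[-242.9,133.2,30],"angular":[0,0,-0.242],"jaw":0}]'
python3 - <<'E'
from h import *
note(((-242.9,133.2,30),-.242)); print(yaw())
s=ctrl.get_image("side"); f=5; x0,y0=205,180
cv2.imwrite("pics/g.png",cv2.resize(s[y0:y0+115,x0:x0+155],None,fx=f,fy=f,interpolation=2)[:,:,::-1])
E
```

```text
t: 37.75
ee_pos: [504.5, 63.5, 34.0]
orientation: [-2.117, -2.319, 0.002]
ft_force: [-0.1, -0.1, -2.0]
width: 19.5
grasp_force: 30.0
cmd [504.45  63.    34.98   1.66]
1.6618622572185584
```

View pics/g.png

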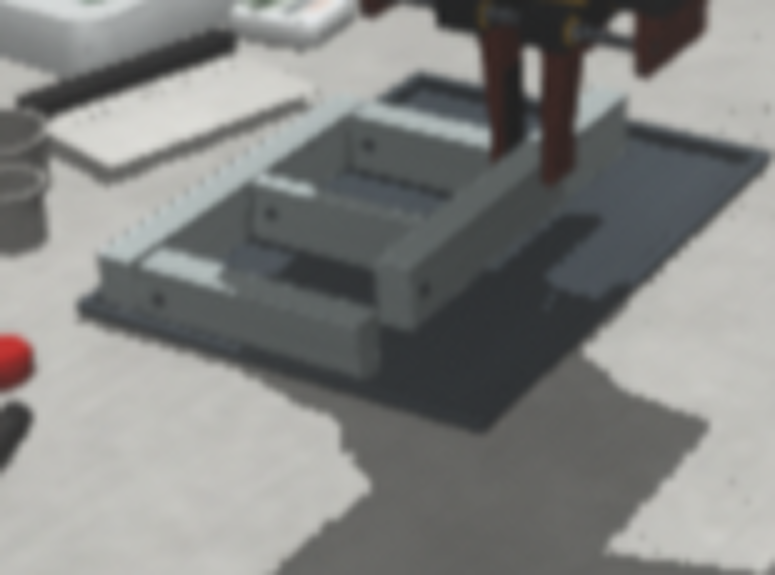

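All four placed bars are in position. The last bar is held level above the tray, with its left end at about (400,300), clear of the cross bars. I'll lower it and slide it on.

```bash
python3 -m creep '[{"translation":[0,0,15],"angular":[0,0,0],"jaw":0},{"translation":[0,0,30],"angular":[0,0,0],"jaw":0},{"translation":[0,0,38],"angular":[0,0,0],"jaw":0},{"translation":[0,0,41],"angular":[0,0,0],"jaw":0},{"translation":[0,0,41],"angular":[0,0,0],"jaw":0},{"translation":[0,3,41],"angular":[0,0,0],"jaw":0},{"translation":[0,6,41],"angular":[0,0,0],"jaw":0},{"translation":[0,8,41],"angular":[0,0,0],"jaw":0}]'
python3 -m creep '[{"translation":[0,2,0],"angular":[0,0,0],"jaw":0},{"translation":[0,4,0],"angular":[0,0,0],"jaw":0},{"translation":[0,5,0],"angular":[0,0,0],"jaw":0},{"translation":[0,6,0],"angular":[0,0,0],"jaw":0},{"translation":[0,6,0],"angular":[0,0,0],"jaw":0},{"translation":[0,6,0],"angular":[0,0,0],"jaw":0},{"translation":[0,6,0],"angular":[0,0,0],"jaw":0},{"translation":[0,6,0],"angular":[0,0,0],"jaw":0}]'
python3 - <<'E'
from h import *
note(((0,8,41),0),((0,6,0),0)); print(intray(cmd()[:2]),yaw())
for o in bars(ctrl.get_image("top"),37,147): print(*o[:4],intray(o[0]))
E
```

```text
t: 38.8
ee_pos: [514.2, 63.6, -5.9]
orientation: [2.119, 2.319, 0.001]
ft_force: [-0.1, 0.3, -3.8]
width: 20.1
grasp_force: 30.0
t: 39.8
ee_pos: [519.7, 64.1, -6.0]
orientation: [2.119, 2.32, 0.0]
ft_force: [-1.6, -0.7, -1.9]
width: 19.8
grasp_force: 30.0
cmd [518.39  64.28  -6.02   1.66]
[-163.04 -136.96] 1.6611583438051816
[590.48  -2.78] 146.8043975830078 22.269989013671875 0.07312918 [ -97.39 -210.35]
[667.33 103.73] 215.659912109375 17.162899017333984 1.6651896 [ -11.11 -111.32]
```

```bash
python3 -m creep '[{"translation":[0,1,0],"angular":[0,0,0],"jaw":0},{"translation":[0,2,0],"angular":[0,0,0],"jaw":0},{"translation":[0,3,0],"angular":[0,0,0],"jaw":0},{"translation":[0,3.5,0],"angular":[0,0,0],"jaw":0},{"translation":[0,3.5,0],"angular":[0,0,0],"jaw":0},{"translation":[0,3.5,0],"angular":[0,0,0],"jaw":0},{"translation":[0,3.5,0],"angular":[0,0,0],"jaw":0},{"translation":[0,3.5,0],"angular":[0,0,0],"jaw":0}]'
python3 -m creep '[{"translation":[0,0.5,0],"angular":[0,0,0],"jaw":0},{"translation":[0,1,0],"angular":[0,0,0],"jaw":0},{"translation":[0,1,0],"angular":[0,0,0],"jaw":0},{"translation":[0,1,0],"angular":[0,0,0],"jaw":0},{"translation":[0,1,0],"angular":[0,0,0],"jaw":0},{"translation":[0,1,0],"angular":[0,0,0],"jaw":0},{"translation":[0,1,0],"angular":[0,0,0],"jaw":0},{"translation":[0,1,0],"angular":[0,0,0],"jaw":0}]'
```

```text
t: 40.85
ee_pos: [522.1, 64.3, -6.2]
orientation: [-2.118, -2.318, 0.002]
ft_force: [-4.8, -1.7, 0.8]
width: 19.9
grasp_force: 30.0
t: 41.85
ee_pos: [522.1, 64.3, -6.3]
orientation: [-2.117, -2.317, 0.005]
ft_force: [-8.5, -1.1, 2.8]
width: 19.6
grasp_force: 30.0
```

```bash
python3 -m creep '[{"translation":[0,1,0],"angular":[0,0,0],"jaw":0},{"translation":[0,2,0],"angular":[0,0,0],"jaw":0},{"translation":[0,2,0],"angular":[0,0,0],"jaw":0},{"translation":[0,0,0],"angular":[0,0,0],"jaw":0},{"translation":[0,0,0],"angular":[0,0,0],"jaw":0.5},{"translation":[0,0,0],"angular":[0,0,0],"jaw":0.5},{"translation":[0,0,0],"angular":[0,0,0],"jaw":0.5},{"translation":[0,0,0],"angular":[0,0,0],"jaw":0.5}]'
python3 -m creep '[{"translation":[0,0,-30],"angular":[0,0,0],"jaw":0.5},{"translation":[0,0,-90],"angular":[0,0,0],"jaw":0.5},{"translation":[-60,0,-120],"angular":[0,0,0],"jaw":0.5},{"translation":[-120,0,-120],"angular":[0,0,0],"jaw":0.5},{"translation":[-180,0,-120],"angular":[0,0,0],"jaw":0.5},{"translation":[-240,0,-120],"angular":[0,0,0],"jaw":0},{"translation":[-300,0,-120],"angular":[0,0,0],"jaw":0},{"translation":[-300,0,-120],"angular":[0,0,0],"jaw":0}]'
python3 - <<'E'
from h import *
note(((0,3.5,0),0),((0,1,0),0),((0,0,0),0),((-300,0,-120),0))
im=ctrl.get_image("top"); s=ctrl.get_image("side")
for o in bars(im,37,147): print(*o[1:4],o[3]-TH,intray(o[0]))
cv2.imwrite("pics/i.png",np.hstack([cv2.resize(im[145:240,250:350],(400,380),interpolation=2),cv2.resize(s[190:285,215:315],(400,380),interpolation=2)])[:,:,::-1])
E
```

```text
t: 42.85
ee_pos: [524.8, 64.6, -5.8]
orientation: [2.118, 2.319, 0.001]
ft_force: [-0.4, -0.1, -0.1]
width: 43.5
grasp_force: 0.0
t: 43.85
ee_pos: [551.7, -238.3, 114.1]
orientation: [2.123, 2.313, 0.0]
ft_force: [-0.6, 0.8, -0.2]
width: 17.9
grasp_force: 0.0
cmd [ 550.43 -234.04  113.98    1.66]
123.35423278808594 32.99158477783203 1.1358948 1.0441948 [-113.89 -570.94]
124.81256866455078 7.72841739654541 0.093648195 0.0019481927 [ -84.95 -108.36]
```

View pics/i.png

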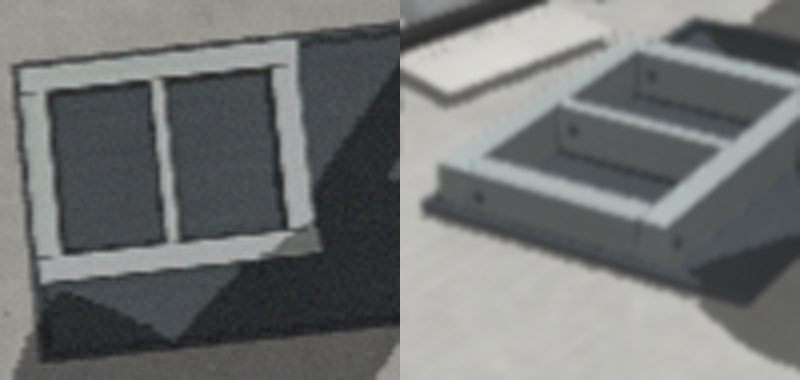

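The frame is closed, with two compartments and butted joints in both views. I'll check the ends and overall size numerically.

```bash
python3 - <<'E'
from h import *
im=ctrl.get_image("top")
r=rect(im,37).astype(int).sum(2)/3
# tray-aligned sampling at 1 mm
def line(p,q,n):
    P=[tray(np.array(p)+(np.array(q)-p)*i/n) for i in range(n+1)]
    uv=np.float32([[(500-a[1])*F,(900-a[0])*F] for a in P])
    return cv2.remap(r.astype(np.float32),uv[:,0:1].copy(),uv[:,1:2].copy(),1)[:,0]
def edges(v,o):
    g=np.diff(cv2.GaussianBlur(v[:,None],(1,5),0)[:,0]); return [(round(o-i-.5,1),int(g[i])) for i in range(1,len(g)-1) if abs(g[i])>5 and abs(g[i])>=abs(g[i-1]) and abs(g[i])>abs(g[i+1])]
for x in(-11,-40,-85,-130,-160): print("x",x,edges(line((x,10),(x,-240),250),10))
for y in(-11,-60,-109,-160,-209): print("y",y,edges(line((10,y),(-190,y),200),10))
E
```

```text
x -11 [(4.5, -17), (-1.5, 19), (-220.5, -16)]
x -40 [(5.5, -13), (-1.5, 16), (-20.5, -16), (-102.5, 23), (-113.5, -18), (-191.5, -6), (-197.5, 19), (-217.5, -14)]
x -85 [(4.5, -18), (-1.5, 21), (-20.5, -20), (-27.5, 5), (-104.5, 17), (-112.5, -18), (-192.5, -7), (-198.5, 26), (-218.5, -16)]
x -130 [(5.5, -13), (-0.5, 17), (-19.5, -20), (-25.5, 5), (-103.5, 23), (-113.5, -19), (-191.5, -6), (-198.5, 20), (-218.5, -18)]
x -160 [(5.5, -12), (-2.5, 16), (-186.5, -9), (-221.5, -8)]
y -11 [(5.5, -16), (-1.5, 22), (-19.5, -11), (-23.5, 11), (-149.5, -12), (-153.5, 13), (-170.5, -18), (-182.5, -6)]
y -60 [(3.5, -18), (-1.5, 17), (-19.5, -26), (-26.5, 5), (-145.5, -7), (-151.5, 25), (-170.5, -26)]
y -109 [(4.5, -17), (-2.5, 18), (-17.5, -9), (-22.5, 10), (-147.5, -8), (-151.5, 9), (-169.5, -26)]
y -160 [(4.5, -20), (-1.5, 23), (-20.5, -27), (-150.5, 24), (-169.5, -28)]
y -209 [(4.5, -12), (-0.5, 20), (-19.5, -10), (-23.5, 11), (-148.5, -18), (-153.5, 7), (-169.5, -9)]
```

```bash
python3 -c "
from workcell import ctrl
print(ctrl.close_job())"
```

```text
the job is handed in; nothing more can be done
None
```

I built the two-compartment frame in the far-left tray corner and handed it in after about 44 s of robot time; the last camera check had every bar within the position limits, but the hand-in gave no verdict.

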